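# Clear the shaker platform and hold its run dial at the third notch

## Task

A crucible has broken on the lab shaker: with the scraper block, wipe the three white shards off the black platform into the blue catch tray at its side (do not touch the shards with the gripper), then stand the scraper upright back on its green mat and let go of it. Only then, with the platform clear, push the shaker's spring-return dial down by its red bar with the fingers, past the first and second notch to the third and last, and finish while holding it there against its spring: do not let go. Leave the other glassware, bottles and boxes where they stand.

Things in the scene. Friction and masses are not known exactly. Their poses are not given: they have to be found in the camera images.
- shaker: fixed white-grey bench shaker. Origin at bench height under the centre of its platform; its x axis points away from the robot at yaw 0, its y axis from the control end (grey box, -y side, 92 mm high, y -150 to -90 mm) over the platform to the blue catch tray (+y side). Tilt none, only yaw varies. The whole unit is 190 mm in x and runs from y = -216 mm (end of the red bar) to y = +220 mm (outer tray wall).
- platform (a point): point on the top surface of the black rubber platform, 92 mm above the bench, above the shaker's origin; axes as the shaker. The surface runs from y = -76 to +90 mm and x = -66 to +66 mm, between aluminium rims 12 mm high on both x sides and on the control (-y) side; the +y edge is open and drops straight into the catch tray.
- tray (a point): centre of the inner floor of the blue catch tray, 4 mm above the bench; axes as the shaker. Inside 162 mm (x) by 117 mm (y), walls 50 mm high and 4 mm thick, fixed to the shaker
- dial (a joint): angle of the spring-return dial (rad): 0 up at rest, grows as its red bar is pushed down. Horizontal axis along the shaker's y at x = 0, 85 mm above the bench. Notches (felt detents) at 0.3, 0.6 and 0.9, hard stop at 1.0. It springs back to 0 when let go from anywhere. Pushing takes 4 to 12 N at the bar, with bumps between the notches. Counted as third notch above 0.8.
- push_bar (a point): centre of the red push bar, a round bar of 16 mm diameter and 50 mm length along the shaker's y, at y = -191 mm and 75 mm from the dial's axis, on its -x side (towards the robot). At rest the arm rises 0.45 rad above level (bar centre 118 mm above the bench), at the third notch it hangs 0.45 rad below level (bar centre 52 mm above the bench); the bar's distance from the axis along x is 67 to 75 mm all the way. This point moves with the bar. Push it from above.
- scraper: loose scraper block, 130 g (varies). Origin at the centre of its underside, z up. Black foot 110 mm (x) by 24 mm (y) by 28 mm high; orange grip on top, 56 mm (x) by 20 mm (y), from 26 to 74 mm above the underside. Grip it across its y.
- mat: green parking mat of the scraper, fixed to the bench, 140 mm (x) by 100 mm (y), 4 mm thick. Origin at the centre of its underside. The scraper stands on it at the start, its long side within about 10 degrees of the mat's x.
- shard1: loose white porcelain shard, about 24 x 22 mm and 9 mm thick, 12 g, lying on the platform at the start, more than 30 mm from the rim on the control side; origin at the centre of its underside
- shard2: loose white porcelain shard, about 24 x 22 mm and 9 mm thick, 12 g, lying on the platform at the start, more than 30 mm from the rim on the control side; origin at the centre of its underside
- shard3: loose white porcelain shard, about 24 x 22 mm and 9 mm thick, 12 g, lying on the platform at the start, more than 30 mm from the rim on the control side; origin at the centre of its underside
- amber_bottle: bystander, not to be moved: amber glass bottle, 70 mm across, 150 mm tall; origin at the centre of its underside
- beaker: bystander, not to be moved: clear glass beaker, 72 mm across, 90 mm tall; origin at the centre of its underside
- flask: bystander, not to be moved: conical clear flask, 80 mm across, 125 mm tall; origin at the centre of its underside
- white_jar: bystander, not to be moved: white jar with blue cap, 60 mm across, 70 mm tall; origin at the centre of its underside
- wash_bottle: bystander, not to be moved: white bottle with red cap, 60 mm across, 150 mm tall; origin at the centre of its underside
- tip_box: bystander, not to be moved: yellow open box with dividers, 120 x 80 x 50 mm high; origin at the centre of its underside
Not all that is in view belongs to the job. What is shaped like the scraper but purple is not meant. Of the things that look like the mat, the smaller one is meant.

How it is judged:
By the outcome, as a careful person would: the job done as asked, in the order asked, and still so for the second after the job is handed in, while the arm keeps its last pose, push and grip.
It also fails if it takes over 67 s, if anything falls off the work surface, if the arm or the gripper's body presses on something with over 40 N, if the wrist force passes 120 N, or if a joint passes its speed limit or range.

## Robot

A 7-joint arm with a two-finger parallel gripper is mounted at the origin on the work surface. World frame = base frame: x ahead of the robot, y to its left, z up, the work surface at z = 0. Lengths are in m, angles in rad, forces in N, time in s.
With the tool pointing down it reaches from about 0.4 to 0.85 m from the base axis. Payload 10.4 kg.
Tool frame: the origin (TCP) lies midway between the tips of the shut fingers; the grasp point (between the pads) lies 19 mm behind it; z points along the fingers, x is the direction in which the jaws open and shut, and the axes are right-handed (so a half turn about z gives the same grasp; the last joint's range is limited). The gripper opens to 85 mm and grips with 20 to 120 N. Pads are 22 mm wide; open, the fingers measure 114 mm over their backs; the gripper's body (76 mm by 85 mm) begins 54 mm behind the grasp point. The pads swing forward as they close: fully open they stand 13 mm farther back than shut.
Start: joints at [-0.023, 0.332, -0.065, 1.46, 0.022, 1.35, -0.088], TCP at [0.625, 0, 0.197] pointing down, gripper open.
Joint ranges: [-2.6, 2.6], [-0.5, 2.12], [-1.47, 1.34], [0.16, 2.42], [-1.27, 4.41], [0.06, 2.06], [-2.6, 2.6]. Speed limits (rad/s): [2.22, 2.22, 2.79, 2.79, 3.14, 3.14, 3.14].

## Interface

Orientations are given as a unit quaternion [x, y, z, w].
In Python, from workcell import monitor, eyes, ticket, models gives the robot as it stands.
- The arm moves only by the tool servo_tool, never from a script. Its argument "motion" is a list of rows, each a list of 7 numbers: the opening, from 0 (shut) to 1 (fully open), then the shift along the tool's x, y, z in m, then the turn, a rotation vector about the tool's x, y, z in degrees. In form: [[fingers, tx, ty, tz, rx, ry, rz], ...]. A call has 1 to 20 rows; each row is the pose to reach, as a shift and turn from the pose commanded when the call began, along the tool's axes at that moment; what a row does not reach only later rows make up. A row lasts 1/8 s, in which the tool goes at most 62.5 mm and 10.7 degrees, less where a joint would pass 70% of its speed; a pose out of reach is approached as far as the arm can. A call with a gripper value outside its range is refused whole. The fingers move at their own pace and stop on an object; "grip_force" is the grip in N (left out, the last holds). Time passes only in rows, so rows that repeat a pose let the fingers close. It gives the time, the measured TCP pose, the force and the opening at its end, in the units of the state.
- monitor.get_obs(): the state, without advancing time (a new reading comes with each control period).
- eyes.camera(name): name is "scene" or "side" or "wrist"; returns (picture, depth): 420x560x3 uint8, blue, green, red; 420x560 float32, m along the optical axis (not along the pixel's ray), 0 where there is no reading.
- eyes.camera_info(name): a dict with "intrinsics" (3x3 intrinsics, pixels), "extrinsics" (4x4, takes a point from world to camera coordinates); the wrist camera has in their place "tool_from_camera" (4x4, takes a point from camera to tool coordinates, whose origin is the TCP and whose axes are the tool frame's). Camera axes: x right, y down, z forward; pixel columns grow to the right and rows downward; lengths in m; the calibration is good to about 2 mm. A picture is of the moment at which its call begins: read the wrist's pose just before it. camera_info takes no time and is no camera call.
- ticket.hand_in(): hands the job in, once; it reports no verdict.
Trained networks look in the newest picture that a camera, given by its name, has taken for a name from the list of things; names that differ only in an ending like _2 or _b are one class to them, and where a whole thing is asked for, a point or a joint stands for the part that bears it (a point fixed in the world has none). Each returns a list of dicts, best first, with "confidence" (0 to 1); they miss things now and then, are a little off and sometimes report something else, mostly with a low value. They report only what shows in the picture. A call takes as long as a camera call. They do not tell look-alikes from the thing itself.
- models.boxes_of(camera, thing): "point" ([x, y, z] in m, in the coordinates of the camera as it stood for that picture, good to about 4 mm: the middle of the surface that is visible of it).
The state is a dict: "clock": time; "joint_pos": joint angles; "joint_velocities": joint speeds; "tau": joint torques, N m; "position": TCP position; "ee_rot": TCP orientation; "ft_force": force on the tool from outside, world axes, zero at the start; "torque": the same for the moment, N m; "grip_width": opening from 0.0 (shut) to 1.0 (fully open).
Only numpy, scipy, OpenCV 4.12 (cv2) and the standard library are available. Lean on these libraries where they do the work, as an engineer would, in place of code of your own. Each camera call takes 0.05 s, during which the arm holds its last target. There are 200 camera calls.

## Working session

There is one attempt and no reset: what is moved stays moved. The work goes in short steps, Python scripts to look and compute and a tool call to move; the robot and the scene stay as the last step left them, time stands still between calls to the robot, and variables do not carry over. Pictures are saved under pics/ and viewed, about 8 in all and at most 12, crops included, and the job is handed in when it is done.

Besides the shell and the picture viewer there is one more tool, called after "Call:" as name(argument=value, ...), one argument or row to a line, values as JSON. servo_tool: Moves the arm, as the interface text tells. Its arguments: {"type":"object","properties":{"motion":{"type":"array"},"grip_force":{"type":"number"}},"required":["motion"]}

```bash
mkdir -p pics
cat > h.py <<'E'
import numpy as np, cv2
from scipy.spatial.transform import Rotation as R
from workcell import monitor, eyes, ticket, models
def T_tool():
    o=monitor.get_obs(); T=np.eye(4); T[:3,:3]=R.from_quat(o["ee_rot"]).as_matrix(); T[:3,3]=o["position"]; return T
def snap(name):
    """picture, depth, K, world_from_camera"""
    i=eyes.camera_info(name)
    W=T_tool()@np.array(i["tool_from_camera"]) if name=="wrist" else np.linalg.inv(np.array(i["extrinsics"]))
    p,d=eyes.camera(name); return p,d,np.array(i["intrinsics"]),W
def cloud(d,K,W):
    v,u=np.mgrid[:d.shape[0],:d.shape[1]]
    c=np.stack([(u-K[0,2])/K[0,0]*d,(v-K[1,2])/K[1,1]*d,d],-1)
    w=c@W[:3,:3].T+W[:3,3]; w[d==0]=np.nan; return w
def find(name,thing,W):
    return [(round(b["confidence"],2),(W[:3,:3]@np.array(b["point"])+W[:3,3]).round(3).tolist()) for b in models.boxes_of(name,thing)]
E
python3 - <<'E'
from h import *
ims=[]
for c in ["scene","side"]:
    p,d,K,W=snap(c); ims.append(p); np.savez(c+".npz",p=p,d=d,K=K,W=W)
    print(c,W[:3,3].round(2))
    for t in (["shaker","push_bar","scraper","mat","shard1","amber_bottle","beaker","flask","white_jar","wash_bottle","tip_box"] if c=="scene" else ["scraper","push_bar","shard1","mat"]): print(t,find(c,t,W))
for c,p in zip("ab",ims): cv2.imwrite(f"pics/{c}.png",cv2.resize(p,(784,588)))
print(monitor.get_obs())
E
```

```text
scene [ 1.31 -0.04  1.25]
shaker [(0.7, [0.62, 0.149, 0.087])]
push_bar [(0.68, [0.619, 0.153, 0.087]), (0.57, [0.591, -0.027, 0.114])]
scraper [(0.78, [0.468, -0.115, 0.032]), (0.68, [0.516, -0.299, 0.032])]
mat [(0.94, [0.226, -0.329, 0.006]), (0.92, [0.525, -0.283, 0.006])]
shard1 [(0.57, [0.637, 0.19, 0.101]), (0.56, [0.562, 0.172, 0.103]), (0.53, [0.6, 0.139, 0.1])]
amber_bottle [(0.82, [0.702, -0.387, 0.097])]
beaker [(0.42, [0.62, 0.478, 0.05])]
flask [(0.77, [0.618, 0.479, 0.05]), (0.49, [0.523, -0.283, 0.004])]
white_jar [(0.59, [0.774, -0.184, 0.071])]
wash_bottle [(0.78, [0.296, 0.356, 0.088])]
tip_box [(0.76, [0.375, -0.518, 0.034])]
side [0.41 0.76 0.92]
scraper [(0.96, [0.457, -0.11, 0.026]), (0.84, [0.503, -0.291, 0.032]), (0.73, [0.661, -0.383, 0.093]), (0.71, [0.284, 0.379, 0.099])]
push_bar [(0.88, [0.594, -0.016, 0.112])]
shard1 [(0.63, [0.554, 0.172, 0.101]), (0.6, [0.593, 0.148, 0.106])]
mat [(0.89, [0.219, -0.317, 0.009]), (0.68, [0.495, -0.273, 0.005])]
{'clock': 0.85, 'joint_pos': array([-0.02256302,  0.33218682, -0.06470681,  1.46006538,  0.02160537,
        1.34987792, -0.08849996]), 'joint_velocities': array([5.76836046e-05, 1.84045518e-03, 7.20858907e-04, 1.94474557e-03,
       4.61974906e-04, 1.83823817e-03, 8.92256557e-04]), 'tau': array([ 7.16242575e-04, -6.25193167e+01,  4.99994529e-02, -3.91826320e+01,
        1.66523323e-02,  1.78333536e-03,  6.81154717e-06]), 'position': array([ 6.25049778e-01, -2.60903924e-07,  1.96962334e-01]), 'ee_rot': array([ 9.99999997e-01, -1.34065532e-05,  7.82395246e-05, -1.07011821e-05]), 'ft_force': array([ 0.3640929 ,  0.24531656, -0.20756918]), 'torque': array([ 0.01799423,  0.00454031, -0.07494062]), 'grip_width': 1.0053445400143326}
```

View pics/a.png

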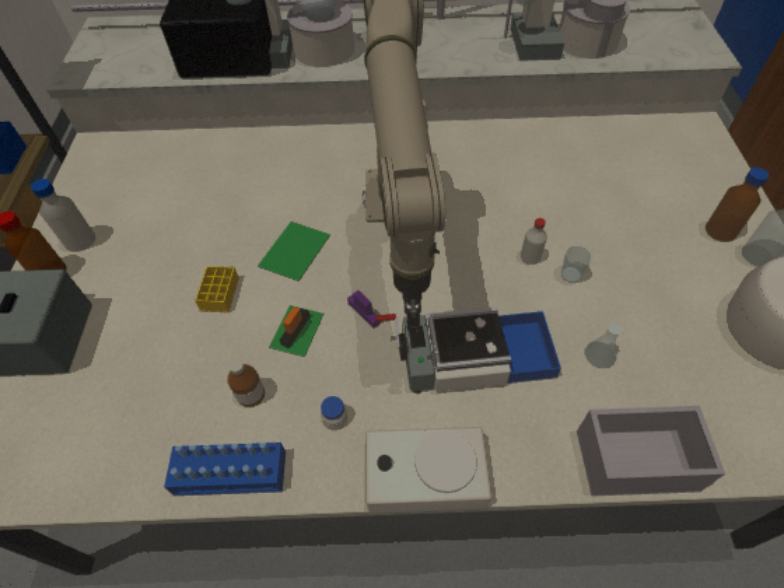

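View pics/b.png

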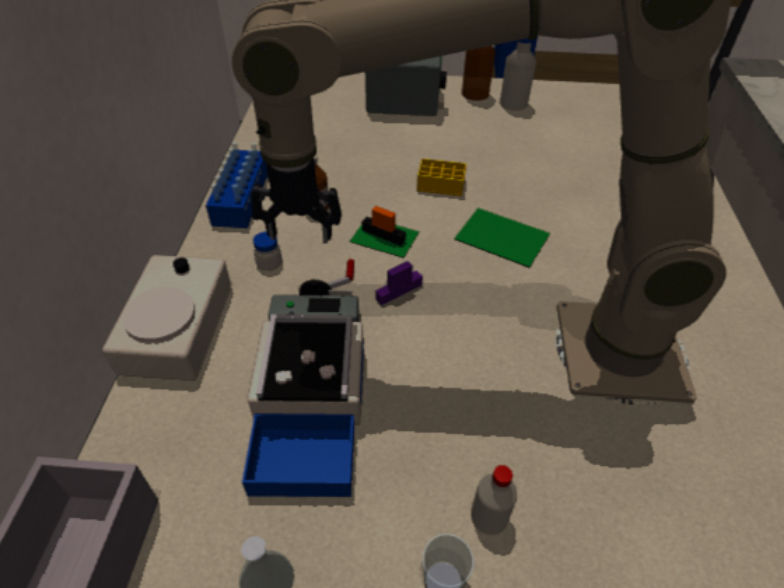

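The scene view (robot at top, x down, y to the right) shows the orange scraper on the small mat at about (295,325). The purple decoy is at (365,308), the red bar at (385,317), and the platform with its three shards at (470,335), with the blue tray at (530,345). The side view agrees. Next I fit the geometry from the depth clouds.

```bash
cat > fit.py <<'E'
from h import *
def rect(P):
    (c,s,a)=cv2.minAreaRect((P[:,:2]*1000).astype(np.float32)); return np.round(c,1),np.round(s,1),round(a,1)
def masks(p):
    h=cv2.cvtColor(p,cv2.COLOR_BGR2HSV).astype(int); H,S,V=h[...,0],h[...,1],h[...,2]
    return dict(blue=(H>105)&(H<125)&(S>150)&(V>50),green=(H>50)&(H<80)&(S>120),orange=(H>5)&(H<16)&(S>150)&(V>120),red=((H<4)|(H>176))&(S>170)&(V>90),dark=(V<60),light=(S<60)&(V>110))
E
python3 - <<'E'
from fit import *
for c in ["scene","side"]:
    f=np.load(c+".npz"); w=cloud(f["d"],f["K"],f["W"]); m=masks(f["p"])
    x,y,z=w[...,0],w[...,1],w[...,2]
    def box(x0,x1,y0,y1,z0,z1): return (x>x0)&(x<x1)&(y>y0)&(y<y1)&(z>z0)&(z<z1)
    def show(n,s): 
        s=cv2.morphologyEx(s.astype(np.uint8),cv2.MORPH_OPEN,np.ones((2,2)))>0
        P=w[s]; print(c,n,len(P), (rect(P),P[:,2].mean().round(4)) if len(P)>5 else "")
    show("tray rim",m["blue"]&box(.45,.8,.2,.4,.042,.065))
    show("tray all",m["blue"]&box(.45,.8,.2,.4,-.01,.065))
    show("platform",m["dark"]&box(.45,.8,.04,.27,.085,.1))
    show("shaker top",box(.45,.8,.04,.24,.098,.115))
    show("all>80",box(.45,.8,.03,.26,.08,.115))
    show("mat",m["green"]&box(.4,.65,-.4,-.2,-.01,.02))
    show("orange",m["orange"]&box(.4,.65,-.4,-.2,.03,.09))
    show("orange top",m["orange"]&box(.4,.65,-.4,-.2,.070,.09))
    show("foot",box(.4,.65,-.4,-.2,.02,.037))
    show("red",m["red"]&box(.45,.7,-.1,.05,.08,.15))
    show("purple",box(.38,.56,-.2,-.04,.015,.09))
    show("shards",m["light"]&box(.53,.68,.08,.26,.094,.108))
E
```

```text
scene tray rim 0 
scene tray all 883 ((array([595.5, 303.5]), array([168.3, 101.6]), 0.4), np.float64(nan))
scene platform 1328 ((array([594.5, 162.7]), array([130.9, 198.2]), 11.3), np.float64(nan))
scene shaker top 493 ((array([600.5, 161.7]), array([146.5, 189.2]), 3.3), np.float64(nan))
scene all>80 2568 ((array([600.1, 170.2]), array([131.2, 299.2]), 37.8), np.float64(nan))
scene mat 360 ((array([ 505.5, -295.1]), array([ 96.2, 135. ]), 71.0), np.float64(nan))
scene orange 58 ((array([ 508.9, -297. ]), array([15.4, 51.1]), 65.4), np.float64(0.0763))
scene orange top 58 ((array([ 508.9, -297. ]), array([15.4, 51.1]), 65.4), np.float64(0.0763))
scene foot 115 ((array([ 502.4, -292.7]), array([ 20.7, 123.6]), 61.5), np.float64(0.0238))
scene red 34 ((array([556. , -55.3]), array([10.1, 41.6]), 3.8), np.float64(0.1218))
scene purple 238 ((array([477.3, -96.5]), array([153.8,  56.8]), 30.1), np.float64(nan))
scene shards 125 ((array([652.7, 156.8]), array([ 52.1, 146.6]), 3.9), np.float64(nan))
side tray rim 341 ((array([587.6, 293. ]), array([168.6, 131. ]), 5.6), np.float64(nan))
s
[... 270 characters left out ...]
0 4710 ((array([603.6, 108. ]), array([184.9, 240.6]), 5.7), np.float64(nan))
side mat 476 ((array([ 492.3, -293.1]), array([ 99.7, 133.7]), 67.3), np.float64(nan))
side orange 54 ((array([ 499.4, -294.6]), array([18.5, 45.2]), 58.4), np.float64(0.0784))
side orange top 54 ((array([ 499.4, -294.6]), array([18.5, 45.2]), 58.4), np.float64(0.0784))
side foot 168 ((array([ 501.4, -296. ]), array([ 53.3, 105.7]), 81.1), np.float64(0.0276))
side red 27 ((array([546. , -51.1]), array([ 5.6, 41.3]), 7.2), np.float64(0.1255))
side purple 484 ((array([ 443.8, -132.6]), array([143.1,  49.7]), 59.5), np.float64(nan))
side shards 256 ((array([646.9, 151.9]), array([ 51.6, 161.3]), 4.6), np.float64(nan))
```

Call:
servo_tool(
  motion=[
    [1, -0.02, 0.05, -0.05, 0, 0, -10],
    [1, -0.12, 0.295, -0.08, 0, 0, -65],
    [1, -0.12, 0.295, -0.08, 0, 0, -65],
    [1, -0.12, 0.295, -0.08, 0, 0, -65],
    [1, -0.12, 0.295, -0.08, 0, 0, -65],
    [1, -0.12, 0.295, -0.08, 0, 0, -65],
    [1, -0.12, 0.295, -0.08, 0, 0, -65],
    [1, -0.12, 0.295, -0.08, 0, 0, -65],
    [1, -0.12, 0.295, -0.08, 0, 0, -65],
  ],
)

```text
clock: 1.98
position: [0.5054, -0.2942, 0.2768]
ee_rot: [0.844, 0.537, 0.0, -0.0]
ft_force: [-0.6, -0.6, 0.8]
grip_width: 1.0
```

Run:
```python
from fit import *
p,d,K,W=snap("wrist"); np.savez("w1.npz",p=p,d=d,K=K,W=W); cv2.imwrite("pics/w1.png",p)
w=cloud(d,K,W); m=masks(p); ok=~np.isnan(w[...,2]); z=w[...,2]
o=monitor.get_obs(); print(o["clock"],o["position"],R.from_quat(o["ee_rot"]).as_matrix()[:,0], W[:3,3])
for n,s in dict(mat=m["green"]&(z<.02),orange=m["orange"]&(z>.065),foot=m["dark"]&(z>.024)&(z<.04)).items():
    s=s&ok&(w[...,0]>.4)&(w[...,1]<-.15); s=cv2.erode(s.astype(np.uint8),np.ones((3,3)))>0
    P=w[s]; print(n,len(P),rect(P),P[:,2].mean()) if len(P)>5 else print(n,len(P))
```

```text
2.025 [ 0.50538129 -0.29423394  0.27684356] [4.22743081e-01 9.06249547e-01 2.15409539e-04] [ 0.43720375 -0.26194671  0.45291079]
mat 5261 (array([ 500.9, -297.9]), array([ 95.6, 135.3]), 71.5) 0.0029048440927265033
orange 264 (array([ 515.3, -305.6]), array([13.7, 24.9]), 64.9) 0.0769053903849796
foot 563 (array([ 615.5, -288.4]), array([127.2, 469.1]), 70.2) 0.030886260255239124
```

View pics/w1.png

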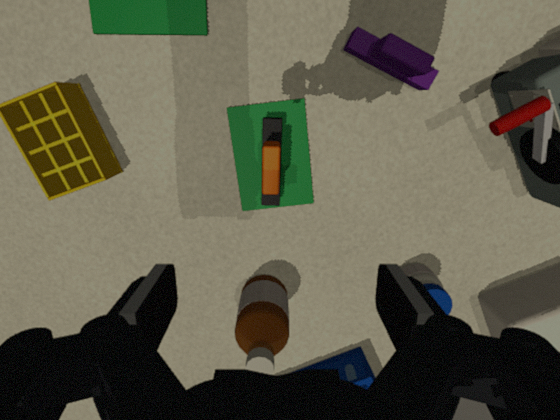

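The wrist view shows the scraper on its mat at (272,160), nearly aligned with the tool. The purple decoy is at (392,58) and the red bar at (520,115). I need a tighter fit for the grip.

Run:
```python
from fit import *
f=np.load("w1.npz"); w=cloud(f["d"],f["K"],f["W"]); m=masks(f["p"]); z=w[...,2]
roi=np.zeros(z.shape,bool); roi[95:215,228:312]=True
ok=~np.isnan(z)&roi
for n,s in dict(top=(z>.066),foot=(z>.024)&(z<.037)&~m["green"],all=(z>.02),).items():
    P=w[s&ok]; print(n,len(P),rect(P),P[:,2].min().round(3),P[:,2].max().round(3), np.median(P[:,2]).round(4))
P=w[ok&(z>.066)]; a=np.deg2rad(-25)
for a in np.deg2rad([-28,-25,-22]):
    u=P[:,:2]@[np.cos(a),np.sin(a)]; v=P[:,:2]@[-np.sin(a),np.cos(a)]; print(np.percentile(u,[1,99]),np.percentile(v,[1,10,90,99]))
# red bar
s=m["red"]&~np.isnan(z)&(z>.08); P=w[s]; print("red",len(P),rect(P),np.percentile(P[:,2],[5,50,95]),P.mean(0))
```

```text
top 870 (array([ 503.7, -298.9]), array([19.9, 55.6]), 63.1) 0.066 0.079 0.0767
foot 675 (array([ 503.5, -299.2]), array([ 23. , 108.8]), 63.8) 0.028 0.037 0.0309
all 1667 (array([ 503.6, -298.8]), array([ 24. , 109.3]), 63.4) 0.02 0.079 0.0741
[0.55741494 0.61166736] [-0.03717453 -0.03531923 -0.0195603  -0.01759968]
[0.55519138 0.60948953] [-0.06828653 -0.06580808 -0.05009529 -0.04787513]
[0.55129742 0.60561149] [-0.09947276 -0.0962154  -0.08041376 -0.07742977]
red 643 (array([549.2, -58.4]), array([12.4, 49.8]), 2.9) [0.12164241 0.12397201 0.12552102] [ 0.54864462 -0.05885766  0.12381238]
```

Call:
servo_tool(
  motion=[
    [1, -0.005, 0, 0.05, 0, 0, 1.6],
    [1, -0.005, 0, 0.1, 0, 0, 1.6],
    [1, -0.005, 0, 0.15, 0, 0, 1.6],
    [1, -0.005, 0, 0.19, 0, 0, 1.6],
    [1, -0.005, 0, 0.22, 0, 0, 1.6],
    [1, -0.005, 0, 0.236, 0, 0, 1.6],
    [1, -0.005, 0, 0.236, 0, 0, 1.6],
    [0, -0.005, 0, 0.236, 0, 0, 1.6],
    [0, -0.005, 0, 0.236, 0, 0, 1.6],
    [0, -0.005, 0, 0.236, 0, 0, 1.6],
    [0, -0.005, 0, 0.236, 0, 0, 1.6],
    [0, -0.005, 0, 0.236, 0, 0, 1.6],
    [0, -0.005, 0, 0.236, 0, 0, 1.6],
  ],
  grip_force=60,
)

```text
clock: 3.65
position: [0.5031, -0.2998, 0.0417]
ee_rot: [0.851, 0.525, 0.0, 0.0]
ft_force: [-2.0, 0.7, 5.2]
grip_width: 0.196
```

Call:
servo_tool(
  motion=[
    [0, 0, 0, -0.02, 0, 0, 0],
    [0, 0, 0, -0.06, 0, 0, 0],
    [0, 0, 0, -0.11, 0, 0, 0],
    [0, 0.03, 0, -0.16, 0, 0, -3],
    [0, 0.08, 0, -0.2, 0, 0, -8],
    [0, 0.13, -0.01, -0.23, 0, 0, -13],
    [0, 0.18, -0.01, -0.25, 0, 0, -18],
    [0, 0.235, -0.02, -0.265, 0, 0, -23],
    [0, 0.29, -0.02, -0.278, 0, 0, -28],
    [0, 0.345, -0.03, -0.278, 0, 0, -31.6],
    [0, 0.4, -0.03, -0.278, 0, 0, -31.6],
    [0, 0.44, -0.034, -0.278, 0, 0, -31.6],
    [0, 0.464, -0.034, -0.278, 0, 0, -31.6],
    [0, 0.464, -0.034, -0.278, 0, 0, -31.6],
    [0, 0.464, -0.034, -0.278, 0, 0, -31.6],
  ],
)

```text
clock: 5.52
position: [0.6802, 0.1296, 0.3187]
ee_rot: [0.676, 0.737, -0.0, 0.0]
ft_force: [-0.0, -0.9, 0.0]
grip_width: 0.198
```

Run:
```python
from fit import *
p,d,K,W=snap("wrist"); np.savez("w2.npz",p=p,d=d,K=K,W=W); cv2.imwrite("pics/w2.png",p)
print(find("wrist","shard1",W))
w=cloud(d,K,W); m=masks(p); z=w[...,2]; ok=~np.isnan(z)
x,y=w[...,0],w[...,1]
reg=ok&(x>.48)&(x<.72)&(y>.03)&(y<.28)
for n,s in dict(rim=reg&(z>.1)&(z<.112),tray=ok&m["blue"]&(z>.044)&(z<.06)&(y>.18)&(x<.75)&(y<.42),plat=reg&m["dark"]&(z>.087)&(z<.098)).items():
    s=cv2.morphologyEx(s.astype(np.uint8),cv2.MORPH_OPEN,np.ones((3,3))).astype(bool)&s
    P=w[s]; print(n,len(P),rect(P),np.median(P[:,2])) if len(P)>5 else print(n,len(P))
```

```text
[(0.98, [0.633, 0.189, 0.099]), (0.94, [0.561, 0.171, 0.103]), (0.82, [0.598, 0.144, 0.096]), (0.18, [0.746, -0.174, 0.06])]
rim 3641 (array([601. , 140.5]), array([150.2, 175.1]), 4.4) 0.10287996105523334
tray 917 (array([589.2, 299.8]), array([168.2, 112.4]), 4.4) 0.04865926356661371
plat 15627 (array([601.1, 144.6]), array([131.8, 165.5]), 4.4) 0.0909496062747559
```

View pics/w2.png

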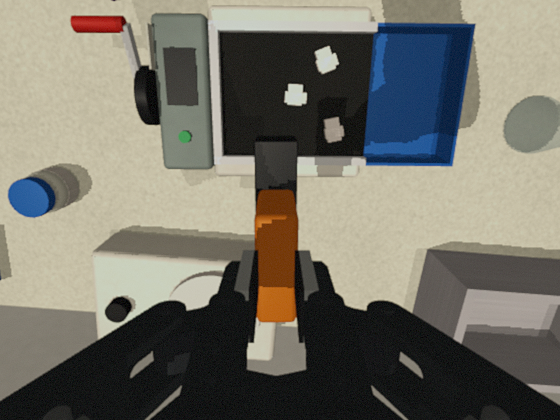

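The wrist view shows the platform clear of everything but the three shards (295,95), (326,60) and (333,130). The scraper is held straight at column 277, and the tray is at (415,95). The platform fit gives origin (0.6016, 0.1376) and yaw 4.4°, and the bar position agrees with that.

Call:
servo_tool(
  motion=[
    [0, -0.015, -0.035, 0.03, 0, 0, 0.5],
    [0, -0.0334, -0.078, 0.06, 0, 0, 0.5],
    [0, -0.0334, -0.078, 0.11, 0, 0, 0.5],
    [0, -0.0334, -0.078, 0.15, 0, 0, 0.5],
    [0, -0.0334, -0.078, 0.17, 0, 0, 0.5],
    [0, -0.0334, -0.078, 0.18, 0, 0, 0.5],
    [0, -0.0334, -0.078, 0.185, 0, 0, 0.5],
    [0, -0.0334, -0.078, 0.187, 0, 0, 0.5],
    [0, -0.0334, -0.078, 0.187, 0, 0, 0.5],
  ],
)

```text
clock: 6.75
position: [0.6058, 0.0906, 0.1326]
ee_rot: [0.679, 0.734, 0.0, 0.0]
ft_force: [-0.2, -0.6, -1.2]
grip_width: 0.194
```

Call:
servo_tool(
  motion=[
    [0, 0, 0, 0.001, 0, 0, 0],
    [0, 0, 0, 0.002, 0, 0, 0],
    [0, 0, 0, 0.003, 0, 0, 0],
    [0, 0, 0, 0.003, 0, 0, 0],
  ],
)

```text
clock: 7.25
position: [0.6056, 0.0904, 0.1297]
ee_rot: [0.679, 0.734, 0.0, 0.0]
ft_force: [-2.7, -0.6, 5.9]
grip_width: 0.194
```

Call:
servo_tool(
  motion=[
    [0, 0.004, 0, 0, 0, 0, 0],
    [0, 0.012, 0, 0, 0, 0, 0],
    [0, 0.021, 0, 0, 0, 0, 0],
    [0, 0.03, 0, 0, 0, 0, 0],
    [0, 0.039, 0, 0, 0, 0, 0],
    [0, 0.048, 0, 0, 0, 0, 0],
    [0, 0.057, 0, 0, 0, 0, 0],
    [0, 0.066, 0, 0, 0, 0, 0],
    [0, 0.075, 0, 0, 0, 0, 0],
    [0, 0.084, 0, 0, 0, 0, 0],
    [0, 0.093, 0, 0, 0, 0, 0],
    [0, 0.101, 0, 0, 0, 0, 0],
    [0, 0.109, 0, 0, 0, 0, 0],
    [0, 0.117, 0, 0, 0, 0, 0],
    [0, 0.125, 0, 0, 0, 0, 0],
    [0, 0.132, 0, 0, 0, 0, 0],
    [0, 0.139, 0, 0, 0, 0, 0],
    [0, 0.145, 0, 0, 0, 0, 0],
    [0, 0.148, 0, 0, 0, 0, 0],
    [0, 0.148, 0, 0, 0, 0, 0],
  ],
)

```text
clock: 9.75
position: [0.594, 0.2384, 0.1292]
ee_rot: [0.679, 0.734, 0.0, 0.0]
ft_force: [0.6, -3.0, 5.1]
grip_width: 0.199
```

Next I lift, move back to the viewing spot, and check the tray and platform.

Call:
servo_tool(
  motion=[
    [0, 0, 0, -0.01, 0, 0, 0],
    [0, 0, 0, -0.03, 0, 0, 0],
    [0, 0, 0, -0.08, 0, 0, 0],
    [0, -0.03, 0.03, -0.13, 0, 0, 0],
    [0, -0.06, 0.06, -0.17, 0, 0, 0],
    [0, -0.08, 0.09, -0.19, 0, 0, 0],
    [0, -0.08, 0.09, -0.19, 0, 0, 0],
    [0, -0.08, 0.09, -0.19, 0, 0, 0],
  ],
)

```text
clock: 10.75
position: [0.6893, 0.1664, 0.3191]
ee_rot: [0.678, 0.735, 0.0, -0.001]
ft_force: [-0.1, -0.1, -1.5]
grip_width: 0.195
```

Run:
```python
from fit import *
p,d,K,W=snap("wrist"); cv2.imwrite("pics/w3.png",p)
o=monitor.get_obs(); print(o["position"],o["ee_rot"])
for f in find("wrist","shard1",W):
    q=np.array(f[1][:2])-[.6016,.1376]; a=np.deg2rad(4.4); c,s=np.cos(a),np.sin(a); print(f,(q@np.array([[c,-s],[s,c]])).round(3))
```

```text
[0.68898893 0.16655571 0.31894841] [ 6.78203398e-01  7.34874063e-01  1.47419747e-05 -5.12227198e-04]
(0.57, [0.543, 0.301, 0.015]) [-0.046  0.167]
(0.55, [0.612, 0.29, 0.012]) [0.022 0.151]
(0.54, [0.582, -0.028, 0.111]) [-0.032 -0.164]
```

View pics/w3.png

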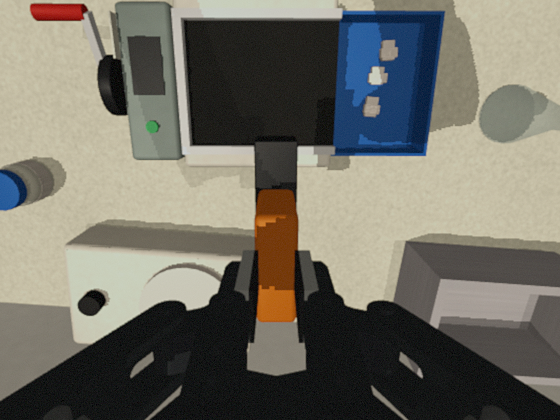

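All three shards lie in the tray, at (389,50), (377,75) and (372,106), and the platform is clear. Now the scraper goes back to its mat.

Call:
servo_tool(
  motion=[
    [0, -0.03, -0.015, 0, 0, 0, 2],
    [0, -0.08, -0.04, 0, 0, 0, 5],
    [0, -0.13, -0.065, 0, 0, 0, 8],
    [0, -0.18, -0.09, 0, 0, 0, 11],
    [0, -0.23, -0.115, 0, 0, 0, 14],
    [0, -0.28, -0.14, 0, 0, 0, 17],
    [0, -0.33, -0.165, 0, 0, 0, 20],
    [0, -0.38, -0.19, 0, 0, 0, 23],
    [0, -0.42, -0.21, 0.02, 0, 0, 24.6],
    [0, -0.448, -0.2247, 0.06, 0, 0, 24.6],
    [0, -0.448, -0.2247, 0.11, 0, 0, 24.6],
    [0, -0.448, -0.2247, 0.16, 0, 0, 24.6],
    [0, -0.448, -0.2247, 0.21, 0, 0, 24.6],
    [0, -0.448, -0.2247, 0.245, 0, 0, 24.6],
    [0, -0.448, -0.2247, 0.262, 0, 0, 24.6],
    [0, -0.448, -0.2247, 0.269, 0, 0, 24.6],
    [0, -0.448, -0.2247, 0.273, 0, 0, 24.6],
    [0, -0.448, -0.2247, 0.275, 0, 0, 24.6],
    [0, -0.448, -0.2247, 0.276, 0, 0, 24.6],
    [0, -0.448, -0.2247, 0.276, 0, 0, 24.6],
  ],
)

```text
clock: 13.35
position: [0.5012, -0.299, 0.0433]
ee_rot: [0.82, 0.573, 0.0, 0.0]
ft_force: [-0.0, 0.2, -1.1]
grip_width: 0.195
```

Call:
servo_tool(
  motion=[
    [0, 0, 0, 0.001, 0, 0, 0],
    [0, 0, 0, 0.002, 0, 0, 0],
    [0, 0, 0, 0.0025, 0, 0, 0],
    [0, 0, 0, 0.0025, 0, 0, 0],
  ],
)

```text
clock: 13.85
position: [0.501, -0.2993, 0.0416]
ee_rot: [0.82, 0.573, 0.0, 0.0]
ft_force: [-4.0, 2.0, 9.8]
grip_width: 0.192
```

Standing on the mat with contact. Release, then rise straight up.

Call:
servo_tool(
  motion=[
    [0.3, 0, 0, 0.0015, 0, 0, 0],
    [0.6, 0, 0, 0.0015, 0, 0, 0],
    [1, 0, 0, 0.0015, 0, 0, 0],
    [1, 0, 0, 0.0015, 0, 0, 0],
    [1, 0, 0, 0.0015, 0, 0, 0],
    [1, 0, 0, 0.0015, 0, 0, 0],
    [1, 0, 0, -0.02, 0, 0, 0],
    [1, 0, 0, -0.06, 0, 0, 0],
    [1, 0, 0, -0.11, 0, 0, 0],
    [1, 0, 0, -0.16, 0, 0, 0],
    [1, 0, 0, -0.21, 0, 0, 0],
    [1, 0, 0, -0.235, 0, 0, 0],
    [1, 0, 0, -0.235, 0, 0, 0],
  ],
)

```text
clock: 15.48
position: [0.5018, -0.2993, 0.2776]
ee_rot: [0.82, 0.573, 0.001, 0.002]
ft_force: [-0.1, -0.2, 0.2]
grip_width: 0.999
```

Run:
```python
from fit import *
p,d,K,W=snap("wrist"); cv2.imwrite("pics/w4.png",p)
o=monitor.get_obs(); print(o["clock"],o["position"],o["ee_rot"],o["grip_width"])
w=cloud(d,K,W); m=masks(p); z=w[...,2]; ok=~np.isnan(z)&(w[...,0]>.43)&(w[...,0]<.58)&(w[...,1]<-.23)&(w[...,1]>-.37)
for n,s in dict(top=m["orange"]&(z>.066),all=(z>.02)&(z<.09),mat=m["green"]&(z<.02)).items():
    P=w[s&ok]; print(n,len(P),rect(P),np.median(P[:,2]))
s=m["red"]&(z>.08)&(w[...,1]>-.15); P=w[s]; print("red",len(P),rect(P),np.median(P[:,2]))
```

```text
15.525 [ 0.50124007 -0.2989568   0.27575645] [8.19644222e-01 5.72872559e-01 3.30886999e-04 5.20348412e-04] 1.0001142597228476
top 480 (array([ 501.7, -299.3]), array([17.2, 52.9]), 70.2) 0.0767959702572085
all 1680 (array([ 502.1, -298.3]), array([ 23.4, 110. ]), 69.5) 0.07406963750105028
mat 5894 (array([ 501., -298.]), array([ 98.1, 138.1]), 71.8) 0.00287853935234772
red 619 (array([549.1, -58.4]), array([13.2, 49.1]), 4.0) 0.1239713233469627
```

View pics/w4.png

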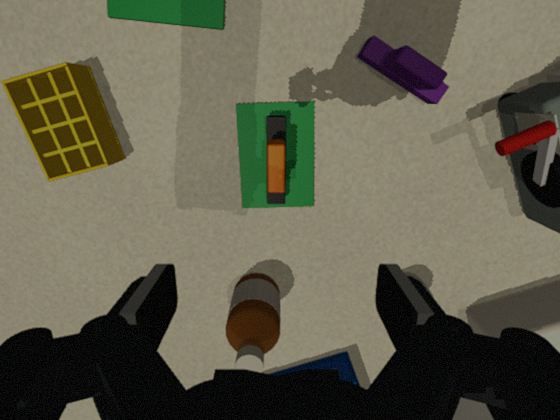

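The scraper stands upright and centred on its mat at (276,160), and the gripper is clear. Now I shut the fingers and go above the red bar.

Call:
servo_tool(
  motion=[
    [0, 0.03, -0.005, 0, 0, 0, -4],
    [0, 0.08, -0.012, 0, 0, 0, -9],
    [0, 0.13, -0.02, 0, 0, 0, -14],
    [0, 0.18, -0.028, 0, 0, 0, -19],
    [0, 0.22, -0.034, 0.01, 0, 0, -24],
    [0, 0.241, -0.037, 0.05, 0, 0, -24.5],
    [0, 0.241, -0.037, 0.09, 0, 0, -24.5],
    [0, 0.241, -0.037, 0.125, 0, 0, -24.5],
    [0, 0.241, -0.037, 0.138, 0, 0, -24.5],
    [0, 0.241, -0.037, 0.138, 0, 0, -24.5],
  ],
)

```text
clock: 16.77
position: [0.5485, -0.0592, 0.1369]
ee_rot: [0.679, 0.734, -0.0, -0.001]
ft_force: [-0.7, 0.4, -0.6]
grip_width: -0.001
```

Call:
servo_tool(
  motion=[
    [0, 0, 0, 0.006, 0, 0, 0],
    [0, 0, 0, 0.011, 0, 0, 0],
    [0, 0, -0.002, 0.016, 0, 0, 0],
    [0, 0, -0.003, 0.021, 0, 0, 0],
    [0, 0, -0.005, 0.026, 0, 0, 0],
    [0, 0, -0.006, 0.031, 0, 0, 0],
    [0, 0, -0.007, 0.036, 0, 0, 0],
    [0, 0, -0.007, 0.04, 0, 0, 0],
    [0, 0, -0.007, 0.044, 0, 0, 0],
    [0, 0, -0.007, 0.044, 0, 0, 0],
  ],
)

```text
clock: 18.02
position: [0.542, -0.0603, 0.0931]
ee_rot: [0.679, 0.734, -0.0, -0.0]
ft_force: [0.9, 0.5, -1.2]
grip_width: -0.001
```

The force is lower than expected, so I look.

Run:
```python
from fit import *
print(monitor.get_obs()["ft_force"])
p,d,K,W=snap("wrist"); q,d2,K2,W2=snap("side"); r,d3,K3,W3=snap("scene")
for n,(a,b,c,e) in dict(side=(q,d2,K2,W2),scene=(r,d3,K3,W3)).items():
    w=cloud(b,c,e); s=masks(a)["red"]&(w[...,1]>-.12)&(w[...,1]<.02)&(w[...,2]>.02)&(w[...,0]>.45)&(w[...,0]<.65); P=w[s]; print(n,len(P), P.mean(0) if len(P) else "", find(n,"push_bar",e))
sc=lambda im,u,v:cv2.resize(im[v-60:v+60,u-60:u+60],(390,390),interpolation=cv2.INTER_CUBIC)
cv2.imwrite("pics/m.png",np.hstack([sc(q,245,200),sc(r,280,230)]))
cv2.imwrite("pics/w5.png",p)
```

```text
[ 0.9226294   0.47517561 -1.15514414]
side 0  [(0.67, [0.598, -0.013, 0.107])]
scene 25 [ 0.55410829 -0.06282256  0.12453351] [(0.57, [0.594, -0.031, 0.113])]
```

View pics/m.png

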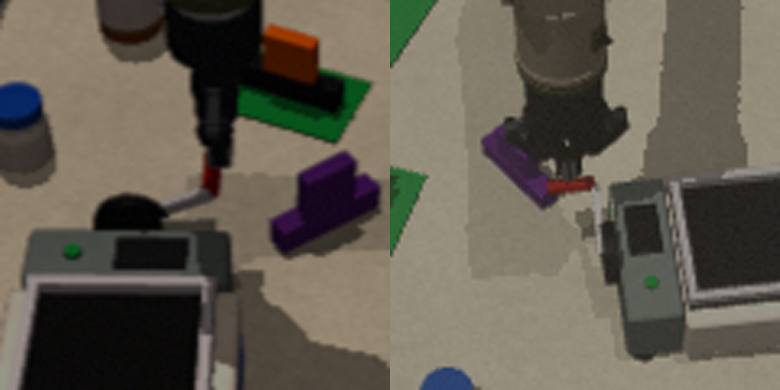

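View pics/w5.png

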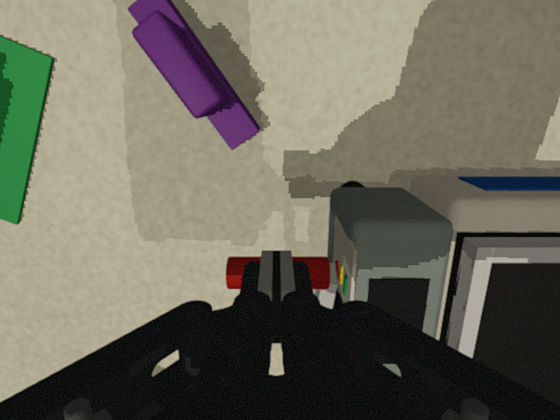

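Run:
```python
from fit import *
p,d,K,W=snap("wrist"); w=cloud(d,K,W); m=masks(p)["red"]; m[:235]=0; m[300:]=0
o=monitor.get_obs(); print(o["clock"],o["position"],o["ft_force"],o["tau"].round(1))
for n,sl in dict(left=slice(225,258),right=slice(296,335)).items():
    s=np.zeros_like(m); s[:,sl]=m[:,sl]; P=w[s]; P=P[~np.isnan(P[:,2])]; print(n,len(P),P.mean(0),np.percentile(P[:,2],[2,50,98]),np.percentile(P[:,0],[2,98]))
P=w[245:262,262:290].reshape(-1,3); print("finger",np.nanmedian(P,0))
```

```text
18.325 [ 0.54223709 -0.06040378  0.09360355] [-0.68142305 -0.06688521  0.01371134] [ -0.  -53.2  -1.5 -35.8   0.    0.    0. ]
left 190 [ 0.55136315 -0.07915156  0.12416945] [0.12212582 0.12421362 0.12554651] [0.54814665 0.5559259 ]
right 9 [ 0.547305   -0.03777363  0.13071018] [0.12245093 0.12424127 0.15565387] [0.53389237 0.55270747]
finger [ 0.53113909 -0.06010907  0.13460805]
```

Run:
```python
from fit import *
p,d,K,W=snap("wrist"); w=cloud(d,K,W)
T=T_tool(); 
for dz in (0,-.02,-.04):
    q=np.linalg.inv(W)@(T@np.array([0,0,dz,1])); print("proj TCP",dz,(K@q[:3]/q[2])[:2].round(0))
for r in range(236,310,6): print(r,[ (w[r,c]*1000).round(0).tolist() for c in (240,268,285,322)])
```

```text
proj TCP 0 [275. 240.]
proj TCP -0.02 [275. 256.]
proj TCP -0.04 [275. 275.]
236 [[581.0, -87.0, -1.0], [580.0, -64.0, -1.0], [578.0, -49.0, 0.0], [576.0, -17.0, -2.0]]
242 [[587.0, -87.0, -2.0], [585.0, -63.0, 0.0], [584.0, -49.0, -1.0], [581.0, -17.0, -1.0]]
248 [[593.0, -87.0, -2.0], [591.0, -63.0, -2.0], [590.0, -48.0, -1.0], [588.0, -16.0, -2.0]]
254 [[598.0, -87.0, -1.0], [531.0, -64.0, 135.0], [531.0, -57.0, 135.0], [593.0, -16.0, -1.0]]
260 [[543.0, -77.0, 120.0], [531.0, -64.0, 142.0], [530.0, -57.0, 142.0], [540.0, -37.0, 119.0]]
266 [[545.0, -77.0, 122.0], [532.0, -64.0, 146.0], [531.0, -57.0, 146.0], [542.0, -38.0, 122.0]]
272 [[548.0, -77.0, 123.0], [531.0, -64.0, 152.0], [531.0, -57.0, 151.0], [545.0, -37.0, 123.0]]
278 [[550.0, -76.0, 125.0], [531.0, -64.0, 156.0], [531.0, -57.0, 156.0], [547.0, -37.0, 125.0]]
284 [[553.0, -76.0, 124.0], [531.0, -63.0, 160.0], [530.0, -57.0, 161.0], [551.0, -37.0, 123.0]]
290 [[536.0, -74.0, 157.0], [531.0, -63.0, 164.0], [530.0, -57.0, 165.0], [557.0, -35.0, 119.0]]
296 [[531.0, -73.0, 170.0], [530.0, -63.0, 171.0], [529.0, -58.0, 171.0], [562.0, -34.0, 116.0]]
302 [[531.0, -72.0, 174.0], [530.0, -63.0, 173.0], [530.0, -58.0, 172.0], [567.0, -33.0, 113.0]]
308 [[531.0, -72.0, 176.0], [530.0, -63.0, 177.0], [530.0, -58.0, 177.0], [529.0, -46.0, 177.0]]
```

Run:
```python
from fit import *
C=np.array(eyes.camera_info("wrist")["tool_from_camera"]); print(C.round(4))
def prof(d,K,cols,rows,n):
    t=cloud(d,K,C)*1000
    for c in cols: print(n,c,[(r,t[r,c].round(0).tolist()) for r in rows])
f=np.load("w1.npz"); prof(f["d"],f["K"],(165,390),range(264,300,8),"open")
f=np.load("w2.npz"); prof(f["d"],f["K"],(245,310),range(246,300,8),"held")
p,d,K,W=snap("wrist"); prof(d,K,(268,276,285),range(248,272,4),"shut")
o=monitor.get_obs(); print(o["joint_pos"],o["position"],o["ft_force"])
```

```text
[[ 1.000e+00 -7.000e-04  7.000e-04  6.000e-04]
 [ 5.000e-04  9.558e-01  2.939e-01 -7.520e-02]
 [-9.000e-04 -2.939e-01  9.558e-01 -1.761e-01]
 [ 0.000e+00  0.000e+00  0.000e+00  1.000e+00]]
open 165 [(264, [-44.0, -11.0, -51.0]), (272, [-42.0, -11.0, -58.0]), (280, [-42.0, -9.0, -59.0]), (288, [-42.0, -6.0, -61.0]), (296, [-42.0, -3.0, -62.0])]
open 390 [(264, [47.0, -11.0, -52.0]), (272, [45.0, -11.0, -58.0]), (280, [44.0, -10.0, -62.0]), (288, [44.0, -7.0, -63.0]), (296, [44.0, -4.0, -64.0])]
held 245 [(246, [-46.0, 136.0, 295.0]), (254, [-13.0, -11.0, -42.0]), (262, [-12.0, -11.0, -49.0]), (270, [-11.0, -11.0, -56.0]), (278, [-11.0, -11.0, -61.0]), (286, [-10.0, -11.0, -67.0]), (294, [-10.0, -9.0, -70.0])]
held 310 [(246, [55.0, 147.0, 319.0]), (254, [15.0, -11.0, -42.0]), (262, [15.0, -12.0, -50.0]), (270, [14.0, -11.0, -55.0]), (278, [13.0, -11.0, -62.0]), (286, [13.0, -11.0, -68.0]), (294, [12.0, -12.0, -75.0])]
shut 268 [(248, [-6.0, 47.0, 93.0]), (252, [-3.0, -11.0, -40.0]), (256, [-3.0, -11.0, -44.0]), (260, [-3.0, -11.0, -47.0]), (264, [-3.0, -11.0, -51.0]), (268, [-2.0, -11.0, -54.0])]
shut 276 [(248, [1.0, 48.0, 95.0]), (252, [1.0, -12.0, -41.0]), (256, [1.0, -11.0, -44.0]), (260, [1.0, -11.0, -47.0]), (264, [1.0, -12.0, -52.0]), (268, [1.0, -11.0, -54.0])]
shut 285 [(248, [9.0, 48.0, 94.0]), (252, [5.0, -11.0, -39.0]), (256, [5.0, -11.0, -43.0]), (260, [4.0, -12.0, -48.0]), (264, [4.0, -12.0, -52.0]), (268, [4.0, -11.0, -55.0])]
[ 0.22584466  0.25294892 -0.22687873  1.79078218  0.06305054  1.10457799
  1.6251333 ] [ 0.54218638 -0.06038715  0.09354699] [-0.75044575 -1.37583856  0.31449508]
```

Run:
```python
from fit import *
C=np.array(eyes.camera_info("wrist")["tool_from_camera"])
f=np.load("w2.npz"); t=cloud(f["d"],f["K"],C)*1000
for r in range(136,345,10): print(r,t[r,277].round(0).tolist(),f["p"][r,277].tolist(), t[r,262].round(0).tolist())
```

```text
136 [1.0, -54.0, 32.0] [16, 19, 21] [-8.0, -54.0, 31.0]
146 [1.0, -51.0, 10.0] [57, 61, 63] [-7.0, -51.0, 11.0]
156 [1.0, -45.0, 11.0] [54, 59, 59] [-7.0, -45.0, 11.0]
166 [1.0, -40.0, 10.0] [52, 54, 54] [-7.0, -40.0, 11.0]
176 [1.0, -34.0, 10.0] [48, 50, 51] [-7.0, -34.0, 11.0]
186 [1.0, -28.0, 12.0] [29, 33, 34] [-7.0, -28.0, 11.0]
196 [1.0, -27.0, -5.0] [5, 43, 102] [-7.0, -27.0, -4.0]
206 [1.0, -27.0, -22.0] [10, 50, 104] [-6.0, -27.0, -23.0]
216 [1.0, -26.0, -34.0] [18, 79, 153] [-5.0, -26.0, -35.0]
226 [1.0, -22.0, -36.0] [11, 58, 118] [-5.0, -22.0, -35.0]
236 [1.0, -17.0, -35.0] [17, 60, 119] [-5.0, -17.0, -36.0]
246 [1.0, -12.0, -34.0] [15, 58, 118] [-6.0, -12.0, -35.0]
256 [1.0, -7.0, -35.0] [10, 57, 117] [-6.0, -7.0, -35.0]
266 [1.0, -2.0, -36.0] [11, 57, 118] [-6.0, -2.0, -34.0]
276 [1.0, 3.0, -35.0] [17, 60, 118] [-6.0, 3.0, -35.0]
286 [1.0, 9.0, -35.0] [17, 60, 119] [-6.0, 8.0, -36.0]
296 [1.0, 14.0, -35.0] [24, 102, 187] [-6.0, 13.0, -36.0]
306 [1.0, 19.0, -35.0] [21, 101, 185] [-6.0, 19.0, -35.0]
316 [1.0, 24.0, -36.0] [27, 102, 187] [-6.0, 25.0, -35.0]
326 [5.0, 703.0, 865.0] [118, 131, 137] [-19.0, 237.0, 241.0]
336 [5.0, 703.0, 811.0] [118, 129, 134] [-19.0, 252.0, 239.0]
```

The wrist depth shows the shut fingertips ending about 37 mm behind the nominal TCP, at z≈0.13. The bar still rests just below them, untouched. I shift outward a little (body clearance to the grey box), then lower gently watching the force.

Call:
servo_tool(
  motion=[
    [0, -0.005, 0.003, -0.002, 0, 0, 0],
    [0, -0.009, 0.005, 0, 0, 0, 0],
    [0, -0.009, 0.005, 0.003, 0, 0, 0],
    [0, -0.009, 0.005, 0.006, 0, 0, 0],
    [0, -0.009, 0.004, 0.009, 0, 0, 0],
    [0, -0.009, 0.004, 0.012, 0, 0, 0],
    [0, -0.009, 0.004, 0.012, 0, 0, 0],
  ],
)

```text
clock: 19.3
position: [0.546, -0.0695, 0.0813]
ee_rot: [0.68, 0.734, -0.001, -0.0]
ft_force: [-4.3, -1.2, 5.4]
grip_width: 0.005
```

```bash
cat > bar.py <<'E'
from fit import *
o=monitor.get_obs(); print(o["clock"],o["position"].round(4),o["ft_force"].round(1))
p,d,K,W=snap("wrist"); cv2.imwrite("pics/w6.png",p)
w=cloud(d,K,W); s=masks(p)["red"]&(w[...,0]>.5)&(w[...,0]<.6)&(w[...,1]>-.12)&(w[...,1]<-.02)&(w[...,2]>.03); P=w[s]
print(len(P),np.percentile(P,[2,50,98],axis=0).round(4).tolist())
t=cloud(d,K,np.array(eyes.camera_info("wrist")["tool_from_camera"]))
s2=(abs(t[...,0])<.02)&(t[...,2]<.01)&(abs(t[...,1])<.02); Q=t[s2]; print("tip z in tool",np.percentile(Q[:,2],[98,99.5]))
a=np.deg2rad(4.4); q=P[:,:2]-[.6016,.1376]; xs=q@[np.cos(a),np.sin(a)]; ys=q@[-np.sin(a),np.cos(a)]; print("shaker x,y",np.percentile(xs,[2,50,98]),np.percentile(ys,[2,98]))
E
python3 bar.py
```

```text
19.3 [ 0.546  -0.0695  0.0813] [-4.3 -1.2  5.4]Traceback (most recent call last):
  File "bar.py", line 5, in <module>
    print(len(P),np.percentile(P,[2,50,98],axis=0).round(4).tolist())
                 ~~~~~~~~~~~~~^^^^^^^^^^^^^^^^^^^^
    return _quantile_unchecked(
        a, q, axis, out, overwrite_input, method, keepdims, weights)
    return _ureduce(a,
                    func=_quantile_ureduce_func,
    ...<5 lines>...
                    overwrite_input=overwrite_input,
                    method=method)
    r = func(a, **kwargs)
    result = _quantile(arr,
                       quantiles=q,
    ...<2 lines>...
                       out=out,
                       weights=wgt)
    slices_having_nans = np.isnan(arr[-1, ...])
                                  ~~~^^^^^^^^^
IndexError: index -1 is out of bounds for axis 0 with size 0
```

View pics/w6.png

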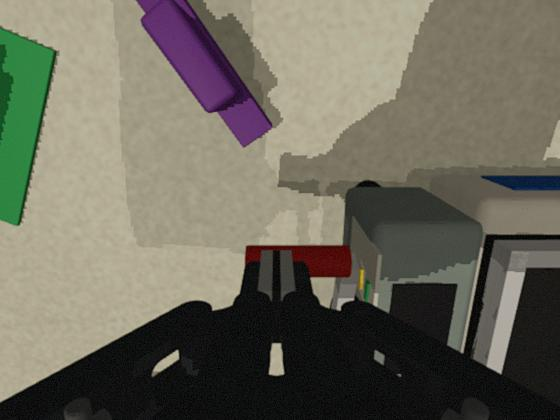

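```bash
sed -i 's/(V>90),dark/(V>45),dark/' fit.py; python3 bar.py
```

```text
19.35 [ 0.5461 -0.0695  0.0814] [-4.2 -1.8  6. ]
1718 [[0.536, -0.0823, 0.1073], [0.54, -0.0487, 0.113], [0.5487, -0.0351, 0.1156]]
tip z in tool [-0.02952112 -0.02600658]
shaker x,y [-0.07929992 -0.07624446 -0.06660476] [-0.21461473 -0.16750706]
```

Call:
servo_tool(
  motion=[
    [0, 0, -0.001, 0.004, 0, 0, 0],
    [0, 0, -0.002, 0.008, 0, 0, 0],
    [0, 0, -0.003, 0.012, 0, 0, 0],
    [0, 0, -0.004, 0.016, 0, 0, 0],
    [0, 0, -0.004, 0.02, 0, 0, 0],
    [0, 0, -0.004, 0.024, 0, 0, 0],
    [0, 0, -0.004, 0.028, 0, 0, 0],
    [0, 0, -0.004, 0.028, 0, 0, 0],
  ],
)

```text
clock: 20.4
position: [0.5422, -0.0696, 0.0532]
ee_rot: [0.68, 0.734, -0.0, -0.0]
ft_force: [-3.7, -0.7, 4.6]
grip_width: -0.001
```

```bash
python3 bar.py
```

```text
20.4 [ 0.5422 -0.0696  0.0532] [-3.7 -0.7  4.6]
1687 [[0.5326, -0.0826, 0.079], [0.5365, -0.0487, 0.0847], [0.5455, -0.0353, 0.0875]]
tip z in tool [-0.02906437 -0.02500111]
shaker x,y [-0.08277304 -0.07964626 -0.07007635] [-0.21471728 -0.16748957]
```

Call:
servo_tool(
  motion=[
    [0, 0, 0, 0.004, 0, 0, 0],
    [0, 0, 0.001, 0.008, 0, 0, 0],
    [0, 0, 0.001, 0.012, 0, 0, 0],
    [0, 0, 0.002, 0.016, 0, 0, 0],
    [0, 0, 0.003, 0.02, 0, 0, 0],
    [0, 0, 0.004, 0.024, 0, 0, 0],
    [0, 0, 0.005, 0.027, 0, 0, 0],
    [0, 0, 0.006, 0.029, 0, 0, 0],
    [0, 0, 0.006, 0.029, 0, 0, 0],
  ],
)

```text
clock: 21.58
position: [0.5484, -0.069, 0.0245]
ee_rot: [0.679, 0.734, -0.0, -0.0]
ft_force: [-5.1, -1.4, 6.5]
grip_width: 0.004
```

```bash
python3 bar.py
```

```text
21.575 [ 0.5484 -0.069   0.0245] [-5.1 -1.4  6.5]
1472 [[0.5402, -0.082, 0.0503], [0.5443, -0.0467, 0.056], [0.5532, -0.035, 0.059]]
tip z in tool [-0.03005635 -0.02444943]
shaker x,y [-0.07508226 -0.07185303 -0.06222159] [-0.21462285 -0.16765829]
```

Run:
```python
from fit import *
q,*_=snap("side"); r,d,K,W=snap("scene"); w=cloud(d,K,W); m=masks(r)
s=m["orange"]&(w[...,1]<-.2)&(w[...,1]>-.4)&(w[...,0]<.65)&(w[...,2]>.065); P=w[s]; print("scraper top",len(P),rect(P),P[:,2].mean())
for t in ["shard1"]: print(find("scene",t,W))
cv2.imwrite("pics/f.png",np.hstack([cv2.resize(q[120:400,140:420],(390,390)),cv2.resize(r[150:350,160:440],(400,390))]))
```

```text
scraper top 60 (array([ 505., -300.]), array([17.1, 53.3]), 73.1) 0.07798191312855644
[(0.61, [0.617, 0.29, 0.014])]
```

View pics/f.png

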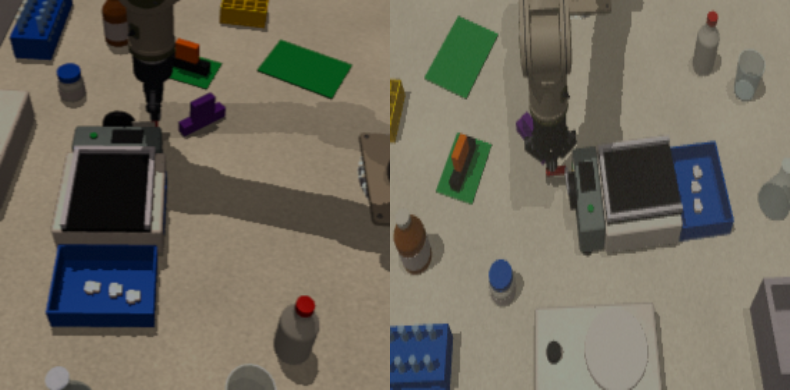

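The picture shows three shards in the tray, the platform empty, the scraper upright on its mat, and the bar held down by the fingers. Nothing else has moved, so I hand in.

```bash
python3 -c "
from h import *
print(monitor.get_obs()['ft_force']); print(ticket.hand_in())"
```

```text
[-4.62580394 -1.02923569  6.25749955]
the job is handed in; nothing more can be done
None
```

The job is done and handed in at about 22 s of robot time. The shards are in the tray, the scraper is back on its mat, and the dial is held down at the third notch.

- **Shards:** I wiped all three off the platform in one pass with the scraper. The last pictures show three shards in the tray and an empty platform.
- **Scraper:** it stands upright, centred on the smaller green mat, within about 2° of the mat's direction and released.
- **Dial:** I pushed the red bar down with the shut fingers, and they still hold it there. The wrist camera puts the bar centre about 52 mm above the bench, which is roughly 0.91 rad, with about 6 N upward on the tool.
- **Other items:** the last pictures show none of the other glassware, bottles or boxes moved.

Checks that disagreed or failed:
- **First press missed:** the first press did not reach the bar. The shut fingertips ended about 35 mm behind the stated TCP, both in the depth image and on contact. I corrected for this by watching the force and the bar's height.
- **Shard detector:** in the last scene image it reported only one of the three shards. I counted all three by eye.

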